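# Set up the nail-tip plate and hold the curing lamp over it

## Task

At the manicure table, pick up the aluminium plate with the five gel-coated nail tips, lower it onto the two pins of the black base until it lies flush, and let go of it. Then take the white hand curing lamp off its pad, carry it over the hand rest and stop with its underside about a centimetre above the tips, level, centred over the row and in line with it; finish there, still holding the lamp. The lamp must never touch the plate or the wet tips; do not bump the hand rest or disturb the bottles and other things on the table.

Things in the scene. Friction and masses are not known exactly. Their poses are not given: they have to be found in the camera images.
- base: Fixed black block on the right, 40 (x) x 150 (y) x 20 mm high, with two upright steel pins of 8 diameter at y = -64 and +64, x = 0. They rise 21 above its top (41 above the table); their last 5 taper to 4 diameter. Origin: centre of its underside, on the table; y along its length, z up.
- base_top (a point): Centre of the base's top face, 20 mm above the table; axes as the base's.
- plate: Loose aluminium plate, 50 (x) x 160 (y) x 18 mm thick, 250 g, flat on the table to the left of the hand rest, nail tips up. Two through holes of 11 diameter at y = -64 and +64, x = 0, fit the pins, either way round. Five tips stand in a row along y about its middle (row 75 x 20, tops 28 above the underside). Grip it across its width. Origin: centre of its underside; z up.
- tips_top (a point): On the plate: middle of the row of tips, at the height of their tops (28 mm above the plate's underside); axes as the plate's.
- lamp: Loose white hand curing lamp, 160 g, face down on its grey pad to the left (nearer or farther than the plate). Head 48 (x) x 140 (y) x 24 mm high; on its back a grip 22 wide (x), 100 long (y), from 24 to 57 above the underside. Origin: centre of its shining underside; y along its length, z up.
- pad: Fixed grey pad under the lamp, 70 (x) x 170 (y) x 12 mm high. Origin: centre of its underside, on the table; y along its length.
- rest: Fixed black padded hand rest between the lamp and plate on the left and the base on the right: 300 (x) x 70 (y) x 68 mm high. Origin: centre of its underside, on the table; x along its length, z up.
- bottle_a: Small polish bottle, 28 diameter, 70 mm tall, standing close beyond the base; to be left alone. Origin: centre of its foot.
- bottle_b: Another polish bottle, 28 x 70 mm, close beyond the base; to be left alone. Origin: centre of its foot.
- bottle_c: A third polish bottle, same size, on the left; to be left alone. Origin: centre of its foot.
- buffer: Nail buffer block, 95 x 26 x 26 mm, lying on the right; to be left alone. Origin: centre of its underside.
- dish: White ceramic dish, 90 diameter, 35 mm high, beyond the hand rest; to be left alone. Origin: centre of its foot.
- jar: White cream jar with a black cap, 52 diameter, 45 mm tall, on the left; to be left alone. Origin: centre of its foot.
- brush: Brush, 160 mm long, lying far back on the left; to be left alone. Origin: its underside.
Not all that is in view belongs to the job. What is shaped like the plate but pink or purple is not meant.

How it is judged:
By the outcome, as a careful person would: the job done as asked, in the order asked, and still so for the second after the job is handed in, while the arm keeps its last pose, push and grip.
It also fails if it takes over 72 s, if anything falls off the work surface, if the arm or the gripper's body presses on something with over 40 N, if the wrist force passes 120 N, or if a joint passes its speed limit or range.

## Robot

A 6-joint arm with a two-finger parallel gripper is mounted at the origin on the work surface. World frame = base frame: x ahead of the robot, y to its left, z up, the work surface at z = 0. Lengths are in m, angles in degrees, forces in N, time in s.
With the tool pointing down it reaches from about 0.35 to 0.875 m from the base axis. Payload 4.2 kg.
Tool frame: the origin (TCP) lies at the very end of the fingers, on their centre line; the grasp point (between the pads) lies 19 mm behind it; y points along the fingers, z is the direction in which the jaws open and shut, and the axes are right-handed (so a half turn about y gives the same grasp; the last joint's range is limited). The gripper opens to 87 mm and grips with 3 to 60 N. Pads are 19 mm wide; open, the fingers measure 117 mm over their backs; the gripper's body (75 mm by 190 mm) begins 51 mm behind the grasp point.
Start: joints at [-60.183, 22.042, 0.453, 0, -68.411, -14.817], TCP at [0.162, -0.604, 0.223] pointing down, gripper open.
Joint ranges: [-179.83, 179.83], [-69.29, 118.12], [-61.27, 80.66], [-181.25, 117.63], [-171.15, -9.14], [-177.46, 177.46]. Speed limits (degrees/s): [159.86, 159.86, 180, 180, 180, 180].

## Interface

Orientations are given as a 3x3 rotation matrix whose columns are the frame's x, y, z axes.
In Python, from station import r, eyes gives the robot as it stands.
- The arm moves only by the tool play_rows, never from a script. Its argument "deltas" is one flat list of numbers, 5 for each row, row after row: the closure in counts, from 0 (fully open) to 255 (shut), then the shift along the tool's x, y, z in mm, then the turn about the tool's y in rad. In form: [claw, tx, ty, tz, roll, claw, tx, ty, tz, roll, ...]. A call has exactly 10 rows; each row shifts and turns the commanded pose from where the row before left it, along the tool's axes as they then stand; what a row does not reach is not made up. A row lasts 1/10 s, in which the tool goes at most 50 mm and 8.59 degrees, less where a joint would pass 70% of its speed; a pose out of reach is approached as far as the arm can. A call is refused whole if a number of a shift passes 50 or a number of a turn 0.15, either way. A call with a gripper value outside its range is refused whole. The fingers move at their own pace and stop on an object; the grip force is fixed at half the most. Time passes only in rows, so rows that do not move let the fingers close, or fill a call up. It gives the time, the measured TCP pose, the force and the opening at its end, in the units of the state.
- r.sense(): the state, without advancing time (a new reading comes with each control period).
- eyes.capture(name): name is "scene" or "top" or "wrist"; returns a dict with "img" (400x640x3 uint8, blue, green, red), "vfov" (degrees; the focal length in pixels is half the picture's height over the tangent of half this angle, whatever the lens; pixels are square), "cx", "cy" (the principal point, pixels), "distortion" ([k1, k2, p1, p2, k3] as OpenCV has them; the pictures are not rectified), "R" (3x3) and "t" (3): a world point X has camera coordinates R X + t; the wrist camera has in their place "tool_from_camera" (4x4, takes a point from camera to tool coordinates, whose origin is the TCP and whose axes are the tool frame's). Camera axes: x right, y down, z forward; pixel columns grow to the right and rows downward; lengths in m; the calibration is good to about 2 mm. A picture is of the moment at which its call begins: read the wrist's pose just before it. There is no depth.
- r.finish_job(): hands the job in, once; it reports no verdict.
The state is a dict: "time_s": time; "joints": joint angles; "joint_velocities": joint speeds; "effort": joint torques, N m; "tcp_pos": TCP position; "ee_rot": TCP orientation; "wrist_force": force on the tool from outside, world axes, zero at the start; "moment": the same for the moment, N m; "gripper_width": opening from 0.0 (shut) to 1.0 (fully open).
Only numpy, scipy, OpenCV 4.12 (cv2) and the standard library are available. Lean on these libraries where they do the work, as an engineer would, in place of code of your own. Each camera call takes 0.05 s, during which the arm holds its last target.

## Working session

There is one attempt and no reset: what is moved stays moved. The work goes in short steps, Python scripts to look and compute and a tool call to move; the robot and the scene stay as the last step left them, time stands still between calls to the robot, and variables do not carry over. Pictures are saved under pics/ and viewed, and the job is handed in when it is done.

Besides the shell and the picture viewer there is one more tool, called after "Emit:" as name(argument=value, ...), one argument or row to a line, values as JSON. play_rows: Moves the arm, as the interface text tells. Its arguments: {"type":"object","properties":{"deltas":{"type":"array","items":{"type":"number"}}},"required":["deltas"]}

```bash
ls; mkdir -p pics; python3 - <<'E'
from station import r, eyes
import cv2, numpy as np
s=r.sense(); print({k:np.round(v,3).tolist() for k,v in s.items()})
for n in ["scene","top","wrist"]:
    c=eyes.capture(n); cv2.imwrite(f"pics/{n}0.png",c["img"])
    print(n,{k:np.round(v,4).tolist() for k,v in c.items() if k!="img"})
E
```

```text
pics
{'time_s': 0.0, 'joints': [-60.183, 22.091, 0.379, -0.028, -68.41, -14.82], 'joint_velocities': [0.063, 0.203, -0.097, 0.082, 0.066, 0.068], 'effort': [0.001, -39.066, 18.74, 4.22, 0.011, -0.0], 'tcp_pos': [0.162, -0.603, 0.221], 'ee_rot': [[0.966, -0.001, -0.259], [0.259, 0.002, 0.966], [-0.0, -1.0, 0.002]], 'wrist_force': [0.099, -0.283, -0.487], 'moment': [-0.022, -0.031, 0.097], 'gripper_width': 1.001}
scene {'vfov': 43.4324, 'cx': 316.6644, 'cy': 205.168, 'distortion': [0.034, 0.0, 0.0, 0.0, 0.0], 'R': [[0.1312, 0.9913, 0.0146], [0.6974, -0.0818, -0.712], [-0.7046, 0.1036, -0.702]], 't': [-0.0869, -0.3276, 1.7321]}
top {'vfov': 42.9757, 'cx': 317.1279, 'cy': 204.8228, 'distortion': [-0.1269, 0.0, 0.0, 0.0, 0.0], 'R': [[0.009, -1.0, -0.0003], [-0.9964, -0.0089, -0.0841], [0.0841, 0.0011, -0.9965]], 't': [0.0282, 0.5212, 1.4598]}
wrist {'vfov': 65.8509, 'cx': 325.1106, 'cy': 194.3838, 'distortion': [-0.0266, 0.0, 0.0, 0.0, 0.0], 'tool_from_camera': [[0.0008, 0.9584, 0.2855, -0.0778], [0.0006, -0.2855, 0.9584, -0.1626], [1.0, -0.0006, -0.0008, 0.0009], [0.0, 0.0, 0.0, 1.0]]}
```

View pics/scene0.png

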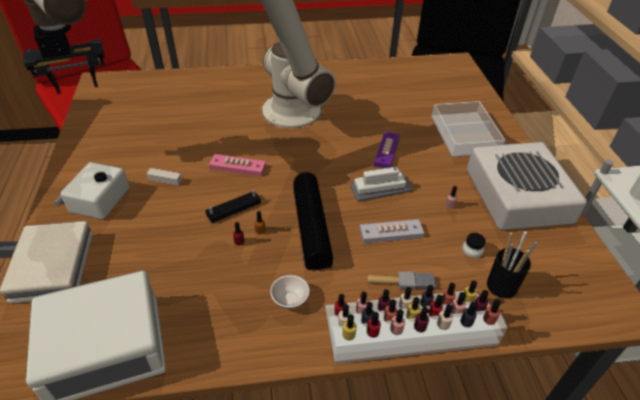

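View pics/top0.png

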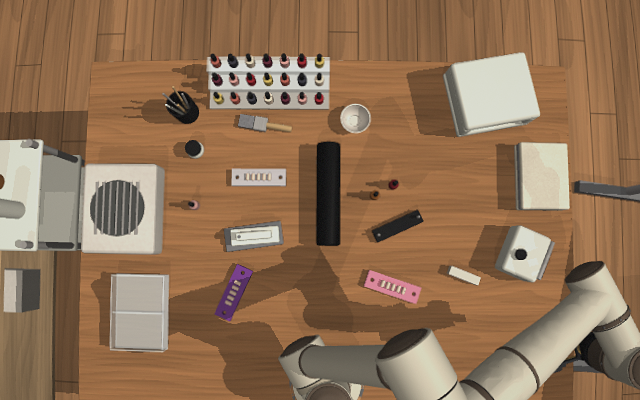

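View pics/wrist0.png

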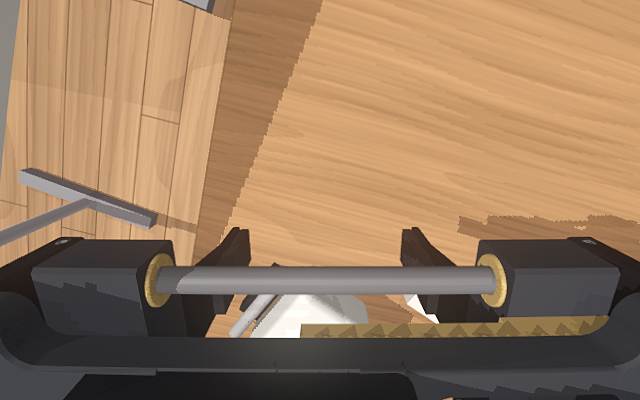

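The top view shows these plate-like candidates:
- grey plate with five tips at (258,177)
- pink decoy at (392,285)
- purple decoy at (234,292)

It also shows:
- the lamp on its pad at (253,235)
- the rest at (328,193)
- the black base at (397,225)
- bottles beyond the base at (375,195) and (394,184)
- bottle_c at (193,204)

By the description I choose the grey one at (258,177). Next I'll check it in a close crop and measure.

```bash
cat > h.py <<'E'
import numpy as np, cv2
from station import r, eyes
def cam(c, s=None):
    h=c["img"].shape[0]; f=h/2/np.tan(np.radians(c["vfov"])/2)
    K=np.array([[f,0,c["cx"]],[0,f,c["cy"]],[0,0,1.]]); D=np.array(c["distortion"],float)
    if "R" in c: R=np.array(c["R"]);t=np.array(c["t"])
    else:
        T=np.array(c["tool_from_camera"]); Rw=np.array(s["ee_rot"])
        Rc=Rw@T[:3,:3]; pc=Rw@T[:3,3]+np.array(s["tcp_pos"]); R=Rc.T; t=-R@pc
    return K,D,R,t
def ray(C,px):
    K,D,R,t=C
    u=cv2.undistortPoints(np.array(px,float).reshape(-1,1,2),K,D).reshape(-1,2)
    d=np.c_[u,np.ones(len(u))]@R; return -R.T@t, d
def onplane(C,px,z):
    o,d=ray(C,px); return o+d*((z-o[2])/d[:,2])[:,None]
def proj(C,X):
    K,D,R,t=C
    return cv2.projectPoints(np.array(X,float).reshape(-1,3),cv2.Rodrigues(R)[0],t,K,D)[0].reshape(-1,2)
def two(C1,p1,C2,p2):
    o1,d1=ray(C1,[p1]);o2,d2=ray(C2,[p2]);d1=d1[0]/np.linalg.norm(d1);d2=d2[0]/np.linalg.norm(d2)
    a=np.linalg.lstsq(np.c_[d1,-d2],o2-o1,rcond=None)[0]
    A=o1+d1*a[0];B=o2+d2*a[1]; return (A+B)/2,np.linalg.norm(A-B)
def crop(img,x0,y0,x1,y1,k,name):
    cv2.imwrite(name,cv2.resize(img[y0:y1,x0:x1],None,fx=k,fy=k,interpolation=cv2.INTER_CUBIC))
E
python3 - <<'E'
from h import *
t=cv2.imread("pics/top0.png"); s=cv2.imread("pics/scene0.png")
crop(t,180,130,310,260,5,"pics/top_l.png"); crop(t,310,130,440,260,5,"pics/top_r.png")
crop(s,340,140,470,260,5,"pics/sc_l.png"); crop(s,190,140,340,280,5,"pics/sc_r.png")
E
```

```text
(no output)
```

View pics/top_l.png

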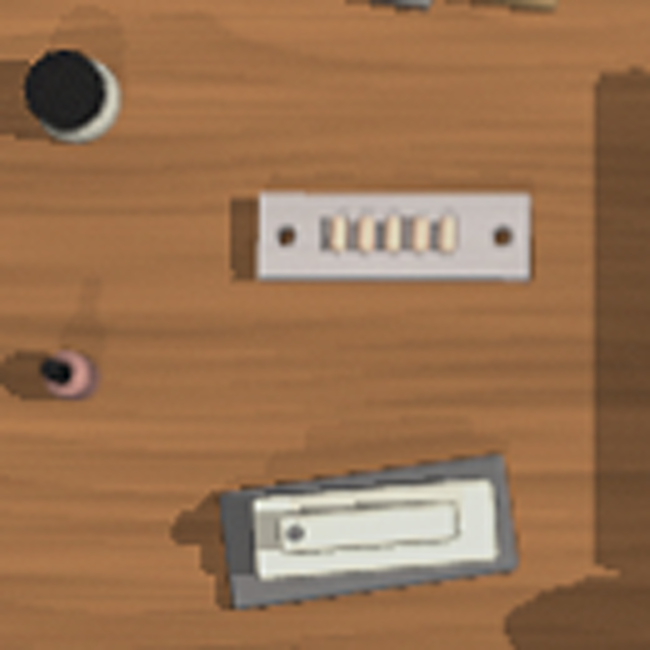

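View pics/top_r.png

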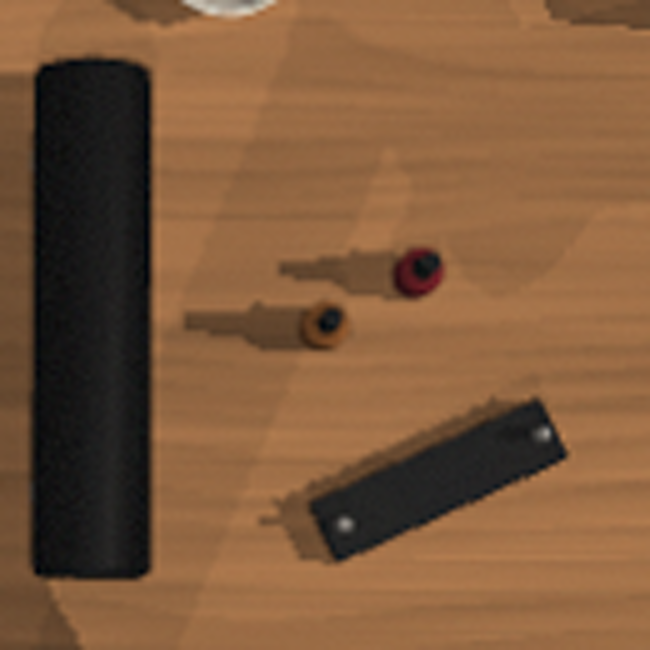

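View pics/sc_l.png

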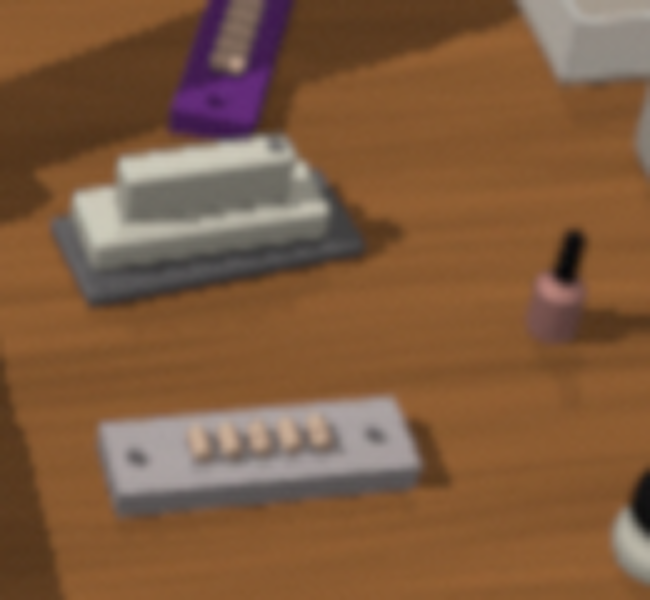

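View pics/sc_r.png

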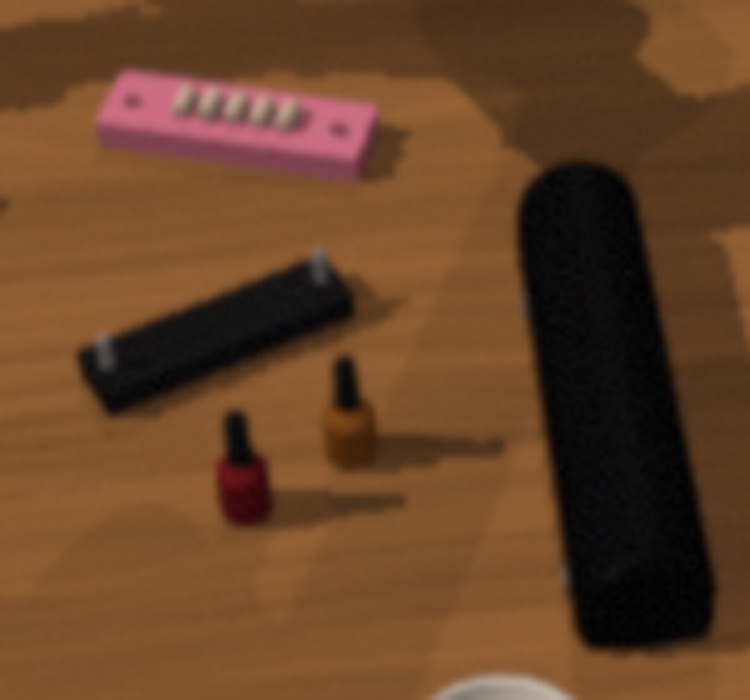

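The crops confirm the grey plate: five tips, holes at crop (287,236) and (503,236). The lamp sits on its pad, and the base pins are at (345,524) and (543,433) in the right crop. Measuring now.

```bash
python3 - <<'E'
from h import *
c=eyes.capture("top"); C=cam(c); s=eyes.capture("scene"); S=cam(s)
I=c["img"]; H=cv2.cvtColor(I,cv2.COLOR_BGR2HSV)
def rect(m,box,z,name):
    x0,y0,x1,y1=box; M=np.zeros(m.shape,np.uint8); M[y0:y1,x0:x1]=m[y0:y1,x0:x1]
    M=cv2.morphologyEx(M,cv2.MORPH_CLOSE,np.ones((7,7)))
    n=max(cv2.findContours(M,0,2)[0],key=cv2.contourArea)
    P=onplane(C,n.reshape(-1,2),z)[:,:2]
    R=cv2.minAreaRect((P*1000).astype(np.float32)); print(name,"px",cv2.minAreaRect(n)[0],np.round(R[0],1),np.round(R[1],1),round(R[2],2))
lowS=((H[...,1]<60)&(H[...,2]>150)).astype(np.uint8)
rect(lowS,(225,160,292,196),.018,"plate")
lamp=((H[...,1]<45)&(H[...,2]>175)).astype(np.uint8)
rect(lamp,(220,215,292,255),.036,"lamp")
grey=((H[...,1]<70)&(H[...,2]>70)).astype(np.uint8)
rect(grey,(220,215,292,255),.012,"pad")
blk=((H[...,2]<60)).astype(np.uint8)
rect(blk,(368,205,428,246),.02,"base")
rect(blk,(310,135,345,250),.060,"rest")
def cp(u,v,ox,oy): return [(u+.5)/5-.5+ox,(v+.5)/5-.5+oy]
hol=onplane(C,[cp(287,236,180,130),cp(503,236,180,130)],.018);print("holes",hol.round(4).tolist(),np.linalg.norm(hol[0]-hol[1]))
pin=[cp(345,524,310,130),cp(543,433,310,130)]
P=onplane(C,pin,.041);print("pins top",P.round(4).tolist(),np.linalg.norm(P[0]-P[1]))
sp=[cp(318,252,190,140),cp(103,338,190,140)]
print("pins scene on .041",onplane(S,sp,.041).round(4).tolist())
for a,b in ((0,0),(1,1)):
  X,e=two(C,pin[a],S,sp[b]);print(X.round(4),e)
for n,u,v,off,z in (("a",323,320,(310,130),.07),("b",425,265,(310,130),.07),("c",57,370,(180,130),.07)):
  print(n,onplane(C,[cp(u,v,*off)],z).round(3))
E
```

```text
plate px (258.0, 177.0) [602.  207.8] [ 47.6 159.7] 0.42
lamp px (254.56556701660156, 235.28622436523438) [430.  212.5] [ 46.  138.4] 5.35
pad px (253.17396545410156, 235.83885192871094) [428.9 219.4] [ 68.7 169.3] 8.44
base px (397.0171203613281, 225.53765869140625) [ 462.6 -201.2] [ 37.7 150. ] 24.67
rest px (327.5, 193.5) [551.7   3.5] [295.5  65.4] 0.29
holes [[0.6021, 0.2699, 0.018], [0.603, 0.1423, 0.018]] 0.12766955777607528
pins top [[0.4357, -0.1444, 0.041], [0.489, -0.2593, 0.041]] 0.12668481952473853
pins scene on .041 [[0.4346, -0.1465, 0.041], [0.4886, -0.262, 0.041]]
[ 0.4356 -0.1454  0.0417] 0.0022146915770284944
[ 0.4889 -0.2607  0.041 ] 0.002673224321726691
a [[ 0.55  -0.128  0.07 ]]
b [[ 0.582 -0.187  0.07 ]]
c [[0.517 0.392 0.07 ]]
```

Emit:
play_rows(
  deltas=[0,15,-3,18,0,0,28,-3,36,0,0,28,-3,36,0,0,28,-3,36,0,0,28,-3,36,0,0,28,-3,36,0,0,28,-3,36,0,0,28,-3,36,0,0,28,-3,36,0,0,28,-3,36,0],
)

```text
time_s: 1.25
tcp_pos: [0.3314, -0.2025, 0.2529]
ee_rot: [[0.966, 0.001, -0.259], [0.259, -0.0, 0.966], [0.001, -1.0, -0.0]]
wrist_force: [1.0, -0.1, -0.1]
gripper_width: 1.001
```

Emit:
play_rows(
  deltas=[0,28,0,36,0,0,28,0,36,0,0,28,0,36,0,0,28,0,36,0,0,28,0,36,0,0,28,0,36,0,0,28,0,36,0,0,28,0,36,0,0,28,0,36,0,0,28,0,36,0],
)

```text
time_s: 2.25
tcp_pos: [0.5088, 0.2178, 0.2526]
ee_rot: [[0.966, 0.0, -0.259], [0.259, 0.0, 0.966], [0.0, -1.0, 0.0]]
wrist_force: [0.5, -0.6, 0.2]
gripper_width: 1.0
```

Emit:
play_rows(
  deltas=[0,10,0,15,-0.1,0,0,0,0,-0.14,0,0,0,0,-0.14,0,0,0,0,-0.14,0,0,0,0,-0.14,0,0,0,0,-0.14,0,0,0,0,-0.14,0,0,0,0,-0.14,0,0,0,0,-0.14,0,0,0,0,-0.09],
)

```text
time_s: 3.25
tcp_pos: [0.5141, 0.233, 0.2524]
ee_rot: [[-0.006, -0.0, -1.0], [1.0, -0.0, -0.006], [-0.0, -1.0, 0.0]]
wrist_force: [0.5, -0.3, 0.6]
gripper_width: 1.001
```

```bash
python3 - <<'E'
from h import *
s=r.sense(); c=eyes.capture("wrist"); cv2.imwrite("pics/w1.png",c["img"]); np.savez("pics/w1.npz",pos=s["tcp_pos"],rot=s["ee_rot"])
C=cam(c,s); print(s["joints"])
print(proj(C,[[.602,.2707,.018],[.603,.1427,.018],[.43,.2125,.036]]))
E
```

```text
[ 4.08210521e+01  1.50025548e+01 -5.44249425e+00 -6.70940807e-03
 -6.95713273e+01 -4.05034039e+01]
[[259.82649627 192.10594062]
 [253.43776054  91.75850966]
 [393.99687458 151.39955544]]
```

View pics/w1.png

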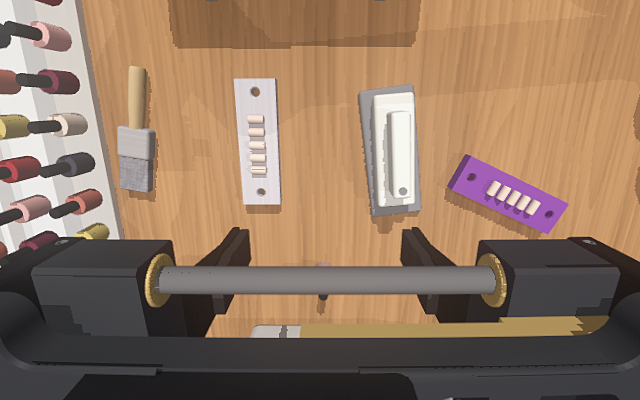

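The wrist view shows the grey plate at about (258,141), with holes at (255,91) and (261,192). The lamp on its pad is at about (397,150), the purple decoy at (508,194) and the brush at (137,130). I'll refine the plate and lamp poses from masks in this view.

```bash
python3 - <<'E'
from h import *
s=r.sense(); c=eyes.capture("wrist"); C=cam(c,s); I=c["img"]; H=cv2.cvtColor(I,cv2.COLOR_BGR2HSV)
crop(I,210,60,440,230,3.4,"pics/w1c.png")
def rect(m,box,z,name,k=5):
    x0,y0,x1,y1=box; M=np.zeros(m.shape,np.uint8); M[y0:y1,x0:x1]=m[y0:y1,x0:x1]
    M=cv2.morphologyEx(M,cv2.MORPH_CLOSE,np.ones((k,k)))
    n=max(cv2.findContours(M,0,2)[0],key=cv2.contourArea); n=cv2.convexHull(n)
    P=onplane(C,n.reshape(-1,2),z)[:,:2]
    R=cv2.minAreaRect((P*1000).astype(np.float32)); print(name,np.round(R[0],1),np.round(R[1],1),round(R[2],2), n.reshape(-1,2).min(0),n.reshape(-1,2).max(0))
print(H[150,245],H[150,400],H[100,380],H[150,365+2],H[100,430])
for z in (.018,.009): rect(((H[...,1]<60)&(H[...,2]>150)).astype(np.uint8),(222,70,300,218),z,"plate")
rect(((H[...,1]<40)&(H[...,2]>190)).astype(np.uint8),(350,78,430,222),.036,"lamp")
rect(((H[...,1]<70)&(H[...,2]>60)).astype(np.uint8),(350,78,430,222),.012,"pad")
# holes
for (x,y) in ((255,91),(261,192)):
    w=I[y-9:y+10,x-9:x+10].astype(float).mean(2); m=(w<150)
    yy,xx=np.nonzero(m); print("hole px",x-9+xx.mean(),y-9+yy.mean(),m.sum(), onplane(C,[[x-9+xx.mean(),y-9+yy.mean()]],.018).round(4))
E
```

```text
[171   8 227] [ 34   8 248] [ 22  12 243] [174   8 155] [ 15 116 200]
plate [601.1 206.5] [ 50.9 159.4] 0.37 [234  78] [280 203]
plate [603.1 207.7] [ 52.1 163.1] 0.37 [234  78] [280 203]
lamp [428.6 212.8] [ 46.8 138.5] 5.33 [374  92] [414 206]
pad [428.1 219.5] [ 69.6 168.5] 8.7 [359  84] [421 216]
hole px 255.02985074626866 91.2089552238806 67 [[0.6012 0.1422 0.018 ]]
hole px 261.07894736842104 190.78947368421052 38 [[0.6002 0.2691 0.018 ]]
```

View pics/w1c.png

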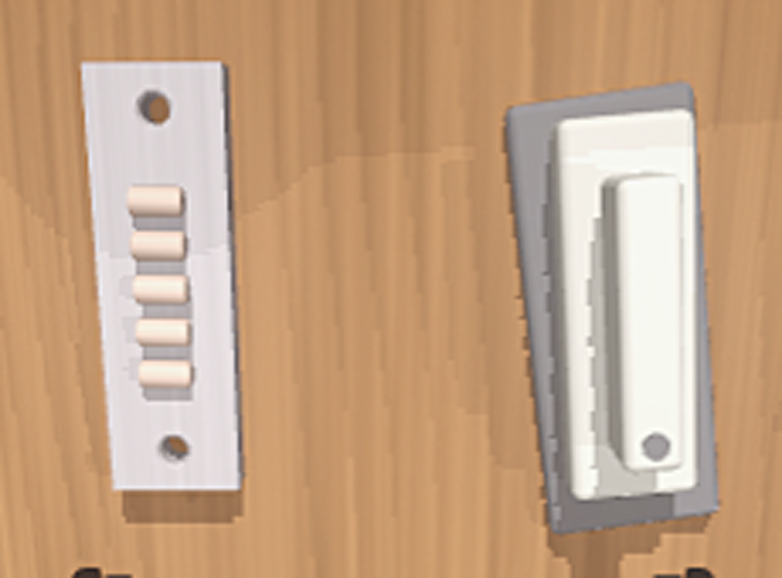

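Emit:
play_rows(
  deltas=[0,-4.5,20,-14.5,0,0,-4.5,25,-14.5,0,0,-4.5,25,-14.5,0,0,-4.5,25,-14.5,0,0,-4.5,25,-14.5,0,0,-4,25,-14.5,0,0,0,25,0,0,0,0,20,0,0,0,0,20,0,0,0,0,10,0,0],
)

```text
time_s: 4.35
tcp_pos: [0.6003, 0.206, 0.0304]
ee_rot: [[0.001, -0.003, -1.0], [1.0, -0.002, 0.001], [-0.002, -1.0, 0.003]]
wrist_force: [-0.2, -0.4, 0.2]
gripper_width: 0.998
```

```bash
python3 - <<'E'
from h import *
s=r.sense(); print(s["tcp_pos"],s["ee_rot"],s["wrist_force"])
c=eyes.capture("wrist"); cv2.imwrite("pics/w2.png",c["img"])
E
```

```text
[0.60025257 0.20603211 0.03035809] [[ 0.00122911 -0.00308214 -0.99999449]
 [ 0.99999793 -0.00161955  0.0012341 ]
 [-0.00162335 -0.99999394  0.00308014]] [-0.18521628 -0.43685636  0.22766662]
```

View pics/w2.png

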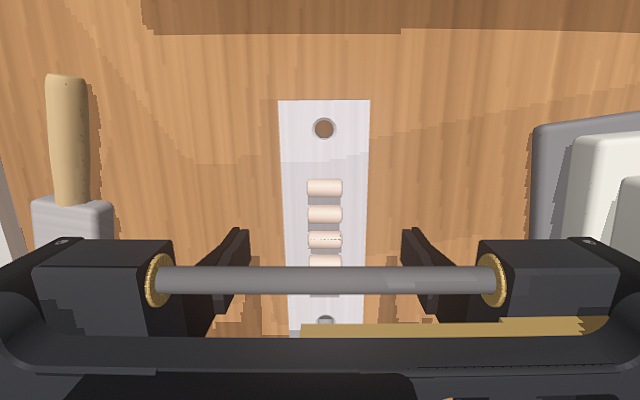

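The plate is centred between the open fingers, with its far hole at (324,128). I'll lower onto it.

Emit:
play_rows(
  deltas=[0,0.5,8,-1,0,0,0,8,0,0,0,0,6,0,0,0,0,4,0,0,0,0,0,0,0,80,0,0,0,0,120,0,0,0,0,255,0,0,0,0,255,0,0,0,0,255,0,0,0,0],
)

```text
time_s: 5.4
tcp_pos: [0.6023, 0.2072, 0.0067]
ee_rot: [[-0.001, 0.0, -1.0], [1.0, 0.0, -0.001], [0.0, -1.0, -0.0]]
wrist_force: [0.5, -0.1, 0.4]
gripper_width: 0.632
```

Emit:
play_rows(
  deltas=[255,0,0,0,0,255,0,0,0,0,255,0,0,0,0,255,0,0,0,0,255,0,0,0,0,255,0,-5,0,0,255,0,-5,0,0,255,0,-5,0,0,255,0,-10,0,0,255,0,-15,0,0],
)

```text
time_s: 6.4
tcp_pos: [0.6018, 0.2068, 0.0465]
ee_rot: [[-0.001, -0.001, -1.0], [1.0, -0.001, -0.001], [-0.001, -1.0, 0.001]]
wrist_force: [-0.2, -0.6, -2.6]
gripper_width: 0.572
```

Opening 0.572 × 87 ≈ 50 mm and a 2.5 N load: the plate is held. Next: lift, then carry to beside the base.

Emit:
play_rows(
  deltas=[255,0,-20,0,0,255,0,-30,0,0,255,0,-35,0,0,255,-15,-25,7,0,255,-28,-3,13,0,255,-36,0,18,0,255,-36,0,18,0,255,-36,0,18,0,255,-36,0,18,0,255,-36,0,18,0],
)

```text
time_s: 7.4
tcp_pos: [0.4917, -0.0173, 0.1605]
ee_rot: [[-0.001, 0.002, -1.0], [1.0, 0.0, -0.001], [0.0, -1.0, -0.002]]
wrist_force: [0.6, -0.4, -1.8]
gripper_width: 0.572
```

Emit:
play_rows(
  deltas=[255,-36,0,18,0,255,-36,0,18,0,255,-36,0,18,0,255,-36,0,18,0,255,-36,0,18,0,255,-28,0,13,0,255,-15,0,8,-0.105,255,0,0,0,-0.11,255,0,0,0,-0.11,255,0,0,0,-0.11],
)

```text
time_s: 8.4
tcp_pos: [0.3816, -0.2394, 0.1603]
ee_rot: [[-0.426, 0.001, -0.905], [0.905, -0.0, -0.426], [-0.001, -1.0, -0.001]]
wrist_force: [-0.8, -0.1, -2.7]
gripper_width: 0.571
```

```bash
python3 - <<'E'
from h import *
s=r.sense(); print(s["tcp_pos"],s["ee_rot"],s["wrist_force"],s["gripper_width"],s["joints"],s["time_s"])
c=eyes.capture("wrist"); cv2.imwrite("pics/w3.png",c["img"])
E
```

```text
[ 0.38160155 -0.23942139  0.16034477] [[-4.25703664e-01  1.42918647e-03 -9.04861508e-01]
 [ 9.04862191e-01 -3.20181739e-04 -4.25704491e-01]
 [-8.98131231e-04 -9.99998927e-01 -1.15691426e-03]] [-0.81645181 -0.12080579 -2.6986594 ] 0.5711498522424331 [-1.13267440e+01  8.44126080e+00 -2.83436589e+01  2.38116940e-03
 -5.31311858e+01  3.65205686e+01] 8.4
```

View pics/w3.png

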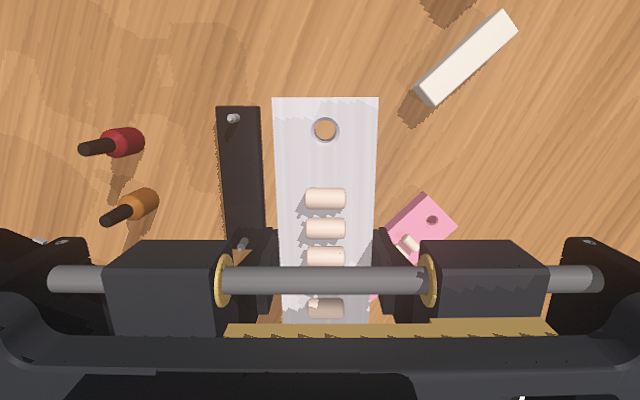

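The base is left of the plate, with its pins at about (233,117) and (243,243). The plate's hole is at (325,130), and the bottles are at (120,143) and (135,207). Zooming in to measure.

```bash
python3 - <<'E'
from h import *
I=cv2.imread("pics/w3.png"); crop(I,205,90,385,255,4.4,"pics/w3c.png")
crop(I,215,100,265,140,12,"pics/w3p1.png"); crop(I,225,225,275,260,12,"pics/w3p2.png")
E
```

```text
(no output)
```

View pics/w3c.png

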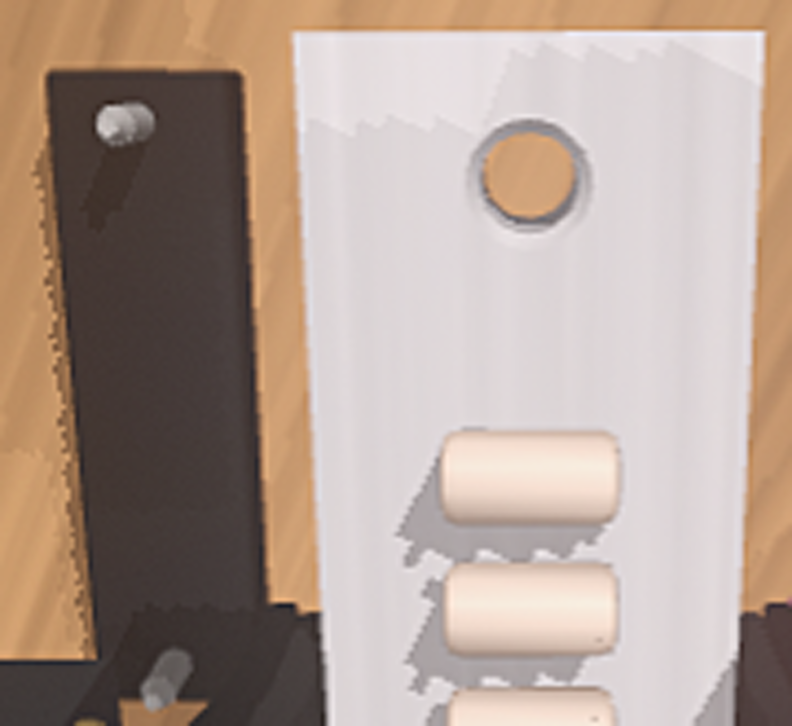

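View pics/w3p1.png

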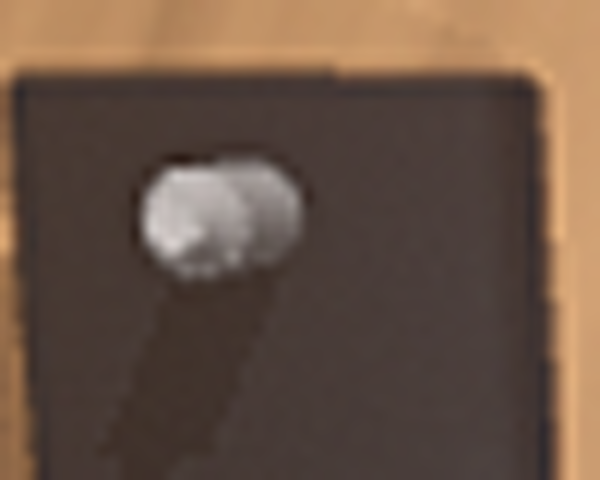

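View pics/w3p2.png

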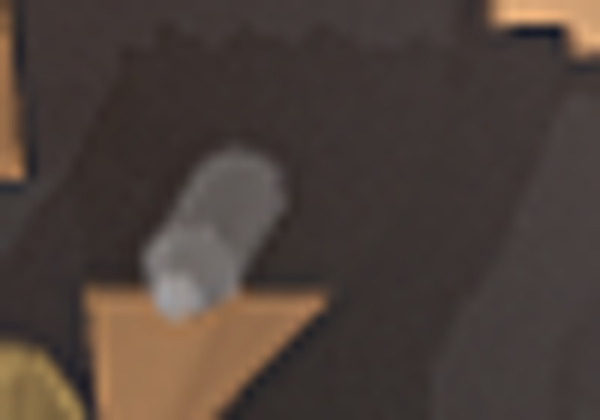

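```bash
cat > m3.py <<'E'
from h import *
E
python3 - <<'E'
from h import *
s=r.sense(); c=eyes.capture("wrist"); C=cam(c,s); I=c["img"]
Rw=np.array(s["ee_rot"]); p=np.array(s["tcp_pos"])
def px(u,v,k,ox,oy): return [(u+.5)/k-.5+ox,(v+.5)/k-.5+oy]
a=lambda u,v: px(u,v,12,215,100); b=lambda u,v: px(u,v,12,225,225)
A=[onplane(C,[a(*q)],z)[0] for q,z in (((247,210),.02),((195,218),.036),((178,228),.041))]
B=[onplane(C,[b(*q)],z)[0] for q,z in (((235,195),.02),((190,262),.036),((178,297),.041))]
print("pinA",np.round(A,4).tolist());print("pinB",np.round(B,4).tolist())
A=np.mean(A,0);B=np.mean(B,0);print("sep",np.linalg.norm((A-B)[:2]),"mid",((A+B)/2).round(4),"yaw of +y axis vs y",np.degrees(np.arctan2(-(B-A)[0],(B-A)[1])))
zt=p[2]-.0067+.018
h=onplane(C,[px(530,176,4.4,205,90)],zt)[0]; ht=Rw.T@(h-p); print("hole tool mm",(ht*1000).round(2))
# plate edges
H=cv2.cvtColor(I,cv2.COLOR_BGR2HSV); M=((H[...,1]<60)&(H[...,2]>150)).astype(np.uint8)
L=[];Rr=[]
for y in range(104,200,4):
    xs=np.nonzero(M[y,262:392])[0]+262; L.append([xs.min()-.5,y]);Rr.append([xs.max()+.5,y])
for E in (L,Rr):
    P=(onplane(C,E,zt)-p)@Rw*1000; f=np.polyfit(P[:,0],P[:,2],1); print("edge tool: z at x=0",f[1].round(2),"slope deg",np.degrees(f[0]).round(2),"rms",np.std(P[:,2]-np.polyval(f,P[:,0])).round(2))
ys=np.nonzero(M[80:130,300])[0]+80; print("end", ((onplane(C,[[300,ys.min()-.5],[350,ys.min()-.5]],zt)-p)@Rw*1000).round(2))
E
```

```text
pinA [[0.4882, -0.2607, 0.02], [0.4877, -0.261, 0.036], [0.4874, -0.2606, 0.041]]
pinB [[0.4338, -0.1437, 0.02], [0.434, -0.1449, 0.036], [0.4335, -0.1443, 0.041]]
sep 0.12840899317063909 mid [ 0.4608 -0.2025  0.0323] yaw of +y axis vs y 24.87688313838312
hole tool mm [-65.06 -11.24  -0.7 ]
edge tool: z at x=0 -26.02 slope deg 0.03 rms 0.13
edge tool: z at x=0 24.42 slope deg 0.02 rms 0.14
end [[-80.35 -11.21 -12.43]
 [-80.33 -11.24  10.99]]
```

Emit:
play_rows(
  deltas=[255,0.5,0,-7,0.005,255,0,0,-15,0,255,0,0,-20,0,255,0,0,-20,0,255,0,0,-15,0,255,0,15,-9.5,0,255,0,25,0,0,255,0,25,0,0,255,0,20,0,0,255,0,15,0,0],
)

```text
time_s: 9.5
tcp_pos: [0.4605, -0.2017, 0.0578]
ee_rot: [[-0.418, -0.002, -0.908], [0.908, 0.0, -0.418], [0.001, -1.0, 0.002]]
wrist_force: [0.4, -0.0, -2.4]
gripper_width: 0.567
```

```bash
python3 - <<'E'
from h import *
for i in range(1):
    s=r.sense(); print(s["tcp_pos"],s["ee_rot"],s["wrist_force"])
c=eyes.capture("wrist"); s2=r.sense(); print(s2["tcp_pos"],s2["time_s"]); C=cam(c,s2)
cv2.imwrite("pics/w4.png",c["img"]); crop(c["img"],260,80,390,190,6,"pics/w4c.png")
print(proj(C,[[.4878,-.2608,.041],[.4878,-.2608,.02]]))
E
```

```text
[ 0.46054721 -0.20173762  0.05780945] [[-4.18252658e-01 -2.09876358e-03 -9.08328305e-01]
 [ 9.08330074e-01  2.34991109e-04 -4.18254015e-01]
 [ 1.09126537e-03 -9.99997770e-01  1.80808442e-03]] [ 0.41487916 -0.0381396  -2.3897672 ]
[ 0.4590362  -0.20146864  0.05581299] 9.55
[[323.79417194 124.16289943]
 [323.79768589 121.85692178]]
```

View pics/w4.png

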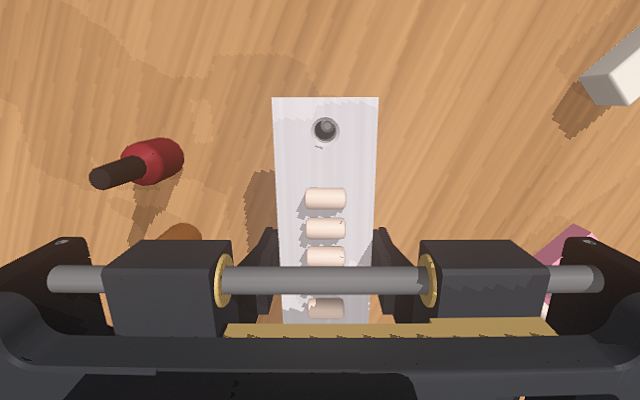

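View pics/w4c.png

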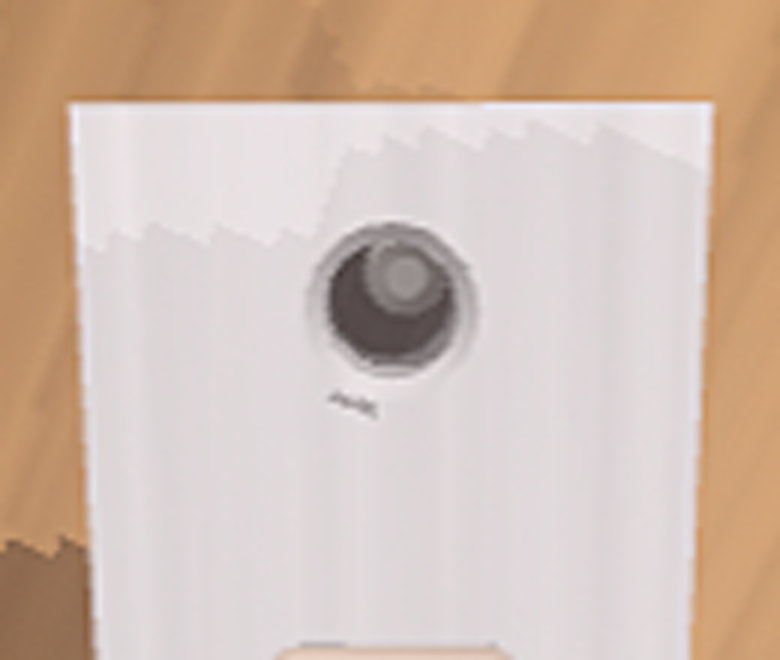

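```bash
python3 - <<'E'
from h import *
c=eyes.capture("wrist"); s=r.sense(); print(s["tcp_pos"],s["time_s"],s["ee_rot"][0])
s0={"ee_rot":np.eye(3),"tcp_pos":np.zeros(3)}; C=cam(c,s0)  # tool frame; y is depth
def ontool(px,y):
    o,d=ray(C,[px]); d=d[0]; return (o+d*((y-o[1])/d[1]))*1000
def q(u,v,k,ox,oy): return [(u+.5)/k-.5+ox,(v+.5)/k-.5+oy]
for z in (.0558,.0568,.0578):
    d=z-.041
    print(z,"pin tip",ontool(q(403,277,6,260,80),d).round(2),"hole top rim",ontool(q(391,299,6,260,80),-.0113).round(2),"hole bottom",ontool(q(391,304,6,260,80),.0067).round(2))
E
```

```text
[ 0.45928331 -0.20166564  0.05719569] 9.6 [-0.41796771 -0.00557374 -0.90844478]
0.0558 pin tip [-65.08  14.8    0.22] hole top rim [-65.14 -11.3   -0.84] hole bottom [-63.26   6.7   -0.89]
0.0568 pin tip [-65.01  15.8    0.23] hole top rim [-65.14 -11.3   -0.84] hole bottom [-63.26   6.7   -0.89]
0.0578 pin tip [-64.95  16.8    0.23] hole top rim [-65.14 -11.3   -0.84] hole bottom [-63.26   6.7   -0.89]
```

```bash
python3 - <<'E'
from h import *
I=cv2.imread("pics/w4.png"); I=cv2.convertScaleAbs(I,alpha=1.0); crop(I,305,110,347,148,16,"pics/w4d.png")
s0={"ee_rot":np.eye(3),"tcp_pos":np.zeros(3)}; c=eyes.capture("wrist"); C=cam(c,s0)
# predicted top and bottom circles of hole at x=-64.4,z=-.8 : centre & diameter in crop16 px
for y in (-.0113,.0067,.0158):
    P=proj(C,[[-.0644,y,-.0008],[-.0644-.0055,y,-.0008],[-.0644+.0055,y,-.0008]]); print(y,((P-[305,110]+.5)*16-.5).round(0).tolist())
E
```

```text
-0.0113 [[325.0, 343.0], [325.0, 156.0], [325.0, 527.0]]
0.0067 [[326.0, 297.0], [326.0, 129.0], [326.0, 462.0]]
0.0158 [[326.0, 277.0], [326.0, 118.0], [327.0, 434.0]]
```

View pics/w4d.png

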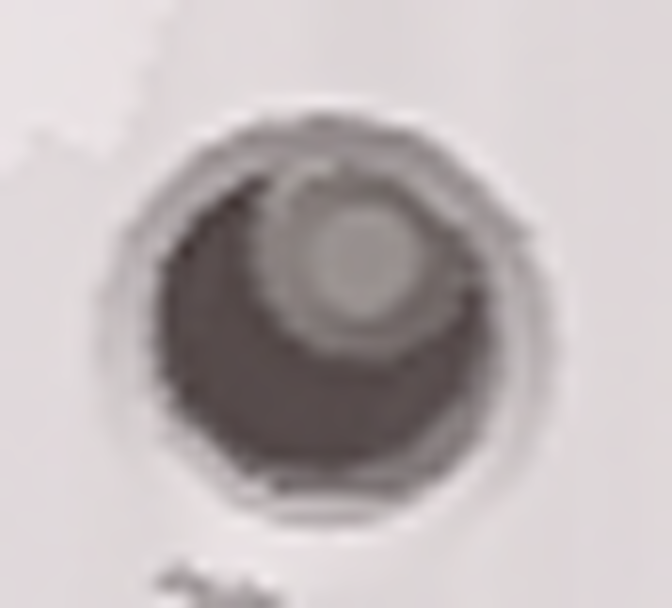

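```bash
python3 - <<'E'
from h import *
s0={"ee_rot":np.eye(3),"tcp_pos":np.zeros(3)}; c=eyes.capture("wrist"); C=cam(c,s0)
I=cv2.imread("pics/w3.png"); G=cv2.cvtColor(I,cv2.COLOR_BGR2GRAY).astype(float)
# base edges, rows 112..215 : dark interior
Lf=[];Rt=[]
for y in range(114,224,4):
    d=np.nonzero(G[y,212:268]<95)[0]+212
    Lf.append([d.min()-.5,y]);Rt.append([d.max()+.5,y])
Y=.1603-.02
for n,E in (("L",Lf),("R",Rt)):
    o,d=ray(C,E); P=(o+d*((Y-o[1])/d[:,1])[:,None])*1000
    f=np.polyfit(P[:,0],P[:,2],1); e=P[:,2]-np.polyval(f,P[:,0]); k=abs(e)<1; f=np.polyfit(P[k,0],P[k,2],1)
    print(n,f.round(4),np.degrees(f[0]).round(2),e.round(1).tolist(),"range x",P[[0,-1],0].round(0))
def q(u,v,k,ox,oy): return [(u+.5)/k-.5+ox,(v+.5)/k-.5+oy]
for nm,pts in (("A",[(247,210,.02),(195,218,.036),(178,228,.041)]),("B",[(235,195,.02),(190,262,.036),(178,297,.041)])):
    off=(215,100) if nm=="A" else (225,225)
    for u,v,z in pts:
        o,d=ray(C,[q(u,v,12,*off)]); d=d[0]; y=.1603-z; print(nm,z,((o+d*((y-o[1])/d[1]))*1000).round(2))
E
```

```text
L [-7.700000e-03 -1.064869e+02] -0.44 [0.5, 0.2, -0.2, -0.5, 0.1, -0.2, 0.4, 0.1, -0.3, -0.6, 0.0, -0.3, 0.3, -0.0, -0.4, 0.2, -0.1, 0.5, 0.2, -0.2, 0.4, 0.1, -0.3, 0.3, -0.0, -0.4, 0.2, -0.2] range x [-68.  43.]
R [-8.40000e-03 -6.37007e+01] -0.48 [-0.2, -0.4, 0.4, 0.2, 0.0, -0.2, -0.3, 0.4, 0.2, 0.1, -0.1, -0.3, 0.5, 0.3, 0.1, -0.1, -0.3, -0.5, 0.3, 0.1, -0.2, -0.4, 0.5, 0.2, 0.0, -0.2, -0.4, 0.4] range x [-68.  43.]
A 0.02 [-64.84 140.3  -86.85]
A 0.036 [-64.93 124.3  -86.28]
A 0.041 [-64.43 119.3  -86.11]
B 0.02 [ 64.19 140.3  -87.85]
B 0.036 [ 62.97 124.3  -87.57]
B 0.041 [ 63.76 119.3  -87.33]
```

Emit:
play_rows(
  deltas=[255,-0.7,0,0.8,0.003,255,0,0,0,0,255,0,3,0,0,255,0,2,0,0,255,0,0,0,0,255,0,0,0,0,255,0,0,0,0,255,0,0,0,0,255,0,0,0,0,255,0,0,0,0],
)

```text
time_s: 10.7
tcp_pos: [0.4596, -0.2034, 0.0546]
ee_rot: [[-0.415, -0.0, -0.91], [0.91, -0.0, -0.415], [-0.0, -1.0, 0.0]]
wrist_force: [-0.1, -0.0, -3.1]
gripper_width: 0.571
```

```bash
python3 - <<'E'
from h import *
c=eyes.capture("wrist"); s=r.sense(); print(s["tcp_pos"],s["time_s"],s["ee_rot"][0],s["wrist_force"])
I=c["img"]; cv2.imwrite("pics/w5.png",I); crop(I,305,110,347,148,16,"pics/w5d.png")
s0={"ee_rot":np.eye(3),"tcp_pos":np.zeros(3)}; C=cam(c,s0)
for y in (.0067,.0108):
    P=proj(C,[[-.0644,y,-.0008]]); print(y,((P-[305,110]+.5)*16-.5).round(0).tolist())
c=eyes.capture("scene"); crop(c["img"],190,140,340,280,5,"pics/s5.png")
E
```

```text
[ 0.45963132 -0.20343457  0.05455581] 10.75 [-4.15060399e-01  3.40047899e-06 -9.09793858e-01] [-0.43213703 -0.21459049 -1.93903319]
0.0067 [[326.0, 297.0]]
0.0108 [[326.0, 288.0]]
```

View pics/w5d.png

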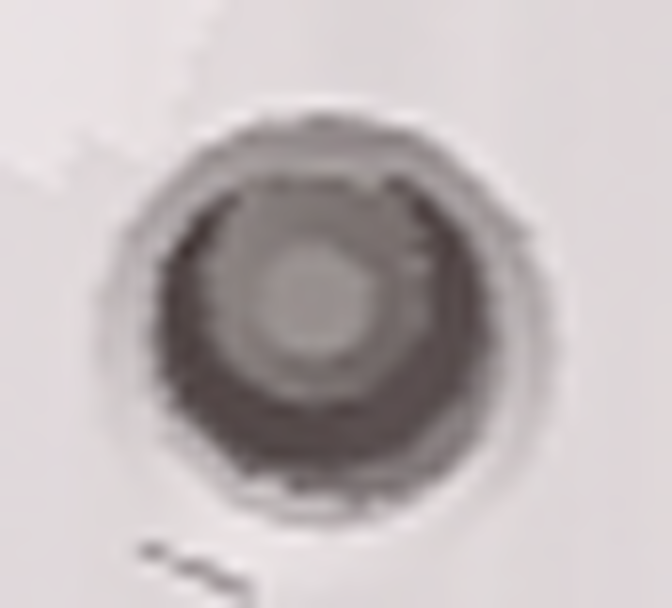

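View pics/s5.png

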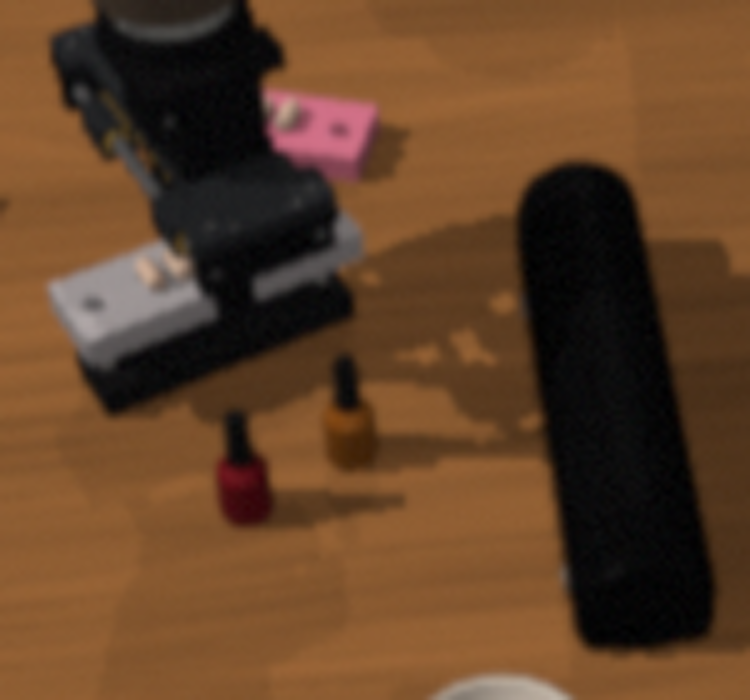

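Emit:
play_rows(
  deltas=[255,0.3,2,-0.2,0,255,0,2,0,0,255,0,2,0,0,255,0,2,0,0,255,0,2,0,0,255,0,2,0,0,255,0,2,0,0,255,0,2,0,0,255,0,2,0,0,255,0,2,0,0],
)

```text
time_s: 11.8
tcp_pos: [0.4597, -0.2031, 0.0344]
ee_rot: [[-0.415, 0.0, -0.91], [0.91, -0.0, -0.415], [-0.0, -1.0, -0.0]]
wrist_force: [0.2, -0.7, -2.2]
gripper_width: 0.571
```

Emit:
play_rows(
  deltas=[255,0,1.5,0,0,255,0,1.5,0,0,255,0,1,0,0,255,0,1,0,0,255,0,1,0,0,255,0,0.5,0,0,255,0,0.5,0,0,255,0,0,0,0,255,0,0,0,0,255,0,0,0,0],
)

```text
time_s: 12.8
tcp_pos: [0.4597, -0.2031, 0.0276]
ee_rot: [[-0.415, 0.0, -0.91], [0.91, -0.0, -0.415], [-0.0, -1.0, -0.0]]
wrist_force: [0.1, -0.9, -2.7]
gripper_width: 0.571
```

Emit:
play_rows(
  deltas=[255,0,0.5,0,0,255,0,0,0,0,255,0,0.5,0,0,255,0,0,0,0,255,0,0.5,0,0,255,0,0,0,0,255,0,0,0,0,255,0,0,0,0,255,0,0,0,0,255,0,0,0,0],
)

```text
time_s: 13.8
tcp_pos: [0.4597, -0.2031, 0.0265]
ee_rot: [[-0.415, 0.0, -0.91], [0.91, -0.0, -0.415], [-0.0, -1.0, -0.0]]
wrist_force: [-1.3, 1.5, 4.3]
gripper_width: 0.566
```

The contact force rose from -2.7 to +4.3 N at TCP z = 26.5 mm; I expected about 26.7, so the plate is seated. I'll open and rise.

Emit:
play_rows(
  deltas=[120,0,0,0,0,100,0,0,0,0,60,0,0,0,0,0,0,0,0,0,0,0,0,0,0,0,0,0,0,0,0,0,0,0,0,0,0,-5,0,0,0,0,-10,0,0,0,0,-15,0,0],
)

```text
time_s: 14.8
tcp_pos: [0.4593, -0.203, 0.0565]
ee_rot: [[-0.415, -0.001, -0.91], [0.91, 0.0, -0.415], [0.001, -1.0, 0.001]]
wrist_force: [-0.0, -0.2, 0.3]
gripper_width: 0.991
```

Emit:
play_rows(
  deltas=[0,0,-20,0,0,0,0,-25,0,0,0,0,-25,0,0,0,0,-25,0,0,0,0,-25,0,0,0,15,-25,0,0,0,30,0,0,0,0,30,0,0,0,0,15,0,0,0,0,0,0,0,0],
)

```text
time_s: 15.8
tcp_pos: [0.4215, -0.1201, 0.2023]
ee_rot: [[-0.417, 0.002, -0.909], [0.909, 0.0, -0.417], [-0.0, -1.0, -0.002]]
wrist_force: [-0.1, -0.7, 0.4]
gripper_width: 1.0
```

```bash
python3 - <<'E'
from h import *
c=eyes.capture("wrist"); s=r.sense(); print(s["tcp_pos"],s["time_s"],s["ee_rot"][0],s["wrist_force"],s["gripper_width"])
I=c["img"]; cv2.imwrite("pics/w6.png",I)
c=eyes.capture("scene"); cv2.imwrite("pics/s6f.png",c["img"]); crop(c["img"],190,140,340,280,5,"pics/s6.png")
E
```

```text
[ 0.42226412 -0.12072588  0.20216348] 15.85 [-0.41678606  0.00204832 -0.9090023 ] [ 0.33970753 -0.10734101  0.49606349] 1.0031697570408085
```

View pics/w6.png

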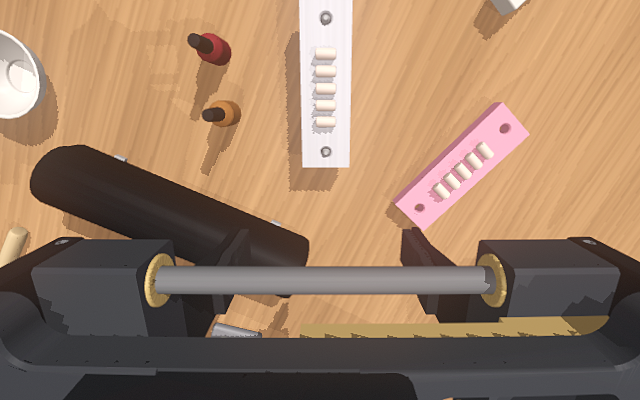

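View pics/s6.png

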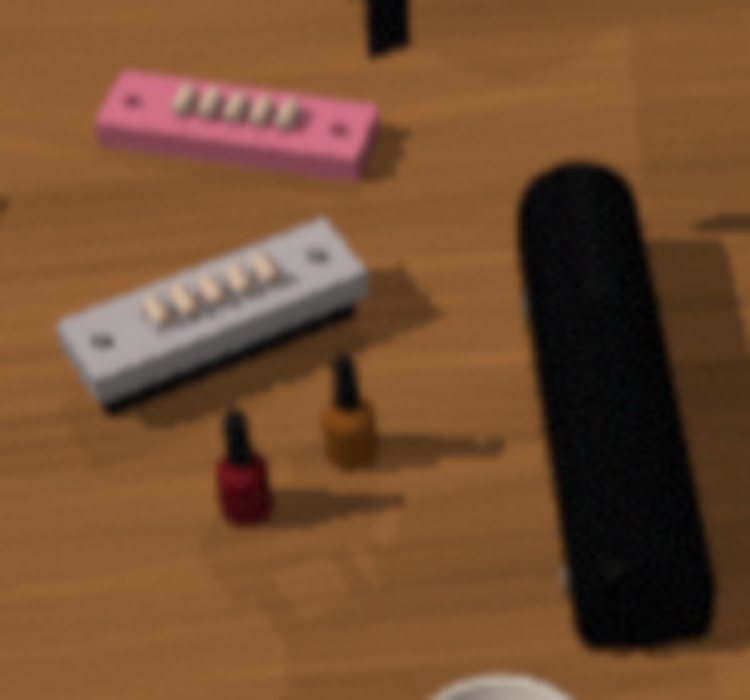

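The plate lies flush with both pins in its holes, at (326,17) and (326,152), and nothing else has moved. I'll measure the final plate pose for the lamp target.

```bash
python3 - <<'E'
from h import *
T=[];Rr=[];ht=[]
for i in range(4):
    c=eyes.capture("wrist"); s=r.sense(); T.append(s["tcp_pos"]);Rr.append(s["ee_rot"])
I=c["img"]; T=np.array(T);print(T.round(4).tolist()); p=T.mean(0); R=np.mean(Rr,0); U,_,V=np.linalg.svd(R);R=U@V
print("yaw tool",np.degrees(np.arctan2(-R[0,0],R[1,0])),[np.degrees(np.arctan2(-np.array(q)[0,0],np.array(q)[1,0])).round(2) for q in Rr])
C=cam(c,{"ee_rot":R,"tcp_pos":p}); H=cv2.cvtColor(I,cv2.COLOR_BGR2HSV)
crop(I,290,0,370,180,4.4,"pics/w6c.png")
M=((H[...,1]<60)&(H[...,2]>150)).astype(np.uint8); L=[];Q=[]
for y in range(4,165,4):
    xs=np.nonzero(M[y,296:360])[0]+296; L.append([xs.min()-.5,y]);Q.append([xs.max()+.5,y])
for E in (L,Q):
    P=(onplane(C,E,.038)-p)@R*1000; f=np.polyfit(P[:,0],P[:,2],1);print("edge",f.round(4),np.degrees(f[0]).round(2),(P[:,2]-np.polyval(f,P[:,0])).std().round(2))
ys=np.nonzero(M[100:200,326])[0]+100; print("end px",ys.max(), ((onplane(C,[[326,ys.max()+.5]],.038)-p)@R*1000).round(1))
hp=[]
for x,y in ((326,17),(326,152)):
    print(onplane(C,[[x,y]],.038).round(4))
E
```

```text
[[0.4227, -0.1215, 0.2017], [0.4227, -0.1216, 0.2014], [0.4227, -0.1217, 0.2012], [0.4226, -0.1217, 0.201]]
yaw tool 24.492819053510807 [np.float64(24.53), np.float64(24.5), np.float64(24.47), np.float64(24.47)]
edge [ 1.60000e-03 -2.62236e+01] 0.09 0.31
edge [3.10000e-03 2.48783e+01] 0.18 0.28
end px 168 [[-9.900e+00  1.633e+02  1.000e-01]]
[[ 0.4875 -0.2638  0.038 ]]
[[ 0.4342 -0.1468  0.038 ]]
```

View pics/w6c.png

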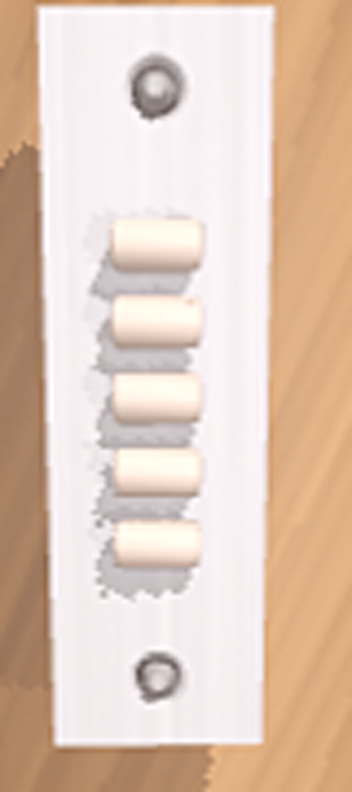

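Emit:
play_rows(
  deltas=[0,17,0,-8,0,0,33.5,0,-16,0,0,33.5,0,-16,0,0,33.5,0,-16,0,0,33.5,0,-16,0,0,33.5,0,-16,0,0,33.5,0,-16,0,0,33.5,0,-16,0,0,33.5,0,-16,0,0,17,0,-8,0],
)

```text
time_s: 17.1
tcp_pos: [0.4286, 0.2156, 0.2008]
ee_rot: [[-0.416, 0.0, -0.909], [0.909, -0.0, -0.416], [-0.0, -1.0, -0.0]]
wrist_force: [0.7, -0.1, 0.7]
gripper_width: 1.004
```

Emit:
play_rows(
  deltas=[0,0,0,0,0.11,0,0,10,0,0.11,0,0,20,0,0.114,0,0,20,0,0,0,0,15,0,0,0,0,5,0,0,0,0,0,0,0,0,0,0,0,0,0,0,0,0,0,0,0,0,0,0],
)

```text
time_s: 18.1
tcp_pos: [0.4284, 0.2136, 0.1318]
ee_rot: [[-0.094, 0.001, -0.996], [0.996, 0.001, -0.094], [0.001, -1.0, -0.001]]
wrist_force: [-0.7, 0.3, 0.1]
gripper_width: 1.003
```

```bash
python3 - <<'E'
from h import *
c=eyes.capture("wrist"); s=r.sense(); print(s["tcp_pos"],s["time_s"],s["ee_rot"],s["wrist_force"],s["gripper_width"])
I=c["img"]; cv2.imwrite("pics/w7.png",I)
E
```

```text
[0.42824784 0.21355184 0.13166718] 18.15 [[-9.38987231e-02  9.37034625e-04 -9.95581313e-01]
 [ 9.95581419e-01  9.09793683e-04 -9.38978767e-02]
 [ 8.17788028e-04 -9.99999147e-01 -1.01832273e-03]] [0.20250582 0.63585918 0.37699502] 1.0015890364743967
```

View pics/w7.png

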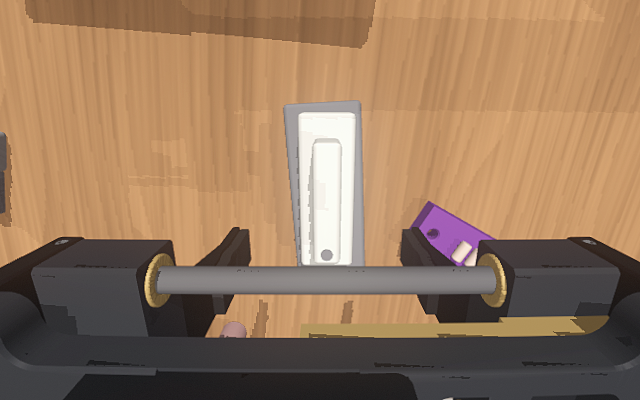

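The lamp grip lies between the fingers, at x 313–341 px in the image and nearly upright in it. A quick alignment check before lowering:

```bash
python3 - <<'E'
from h import *
c=eyes.capture("wrist"); s=r.sense(); p=np.array(s["tcp_pos"]);R=np.array(s["ee_rot"]); print(p)
I=c["img"]; C=cam(c,s); H=cv2.cvtColor(I,cv2.COLOR_BGR2HSV); crop(I,280,95,370,275,4.2,"pics/w7c.png")
M=((H[...,1]<40)&(H[...,2]>195)).astype(np.uint8); L=[];Q=[]
for y in range(120,255,4):
    xs=np.nonzero(M[y,290:361])[0]+290; L.append([xs.min()-.5,y]);Q.append([xs.max()+.5,y])
for E in (L,Q):
    P=(onplane(C,E,.036)-p)@R*1000; f=np.polyfit(P[:,0],P[:,2],1);print("head edge",f.round(4),np.degrees(f[0]).round(2),(P[:,2]-np.polyval(f,P[:,0])).std().round(2))
ys=np.nonzero(M[80:200,320])[0]+80; print("end px",ys.min(),((onplane(C,[[325,ys.min()-.5]],.036)-p)@R*1000).round(1))
E
```

```text
[0.42815551 0.21352995 0.13154967]
head edge [-2.6000e-03 -2.2852e+01] -0.15 0.27
head edge [-7.00000e-04  2.37052e+01] -0.04 0.24
end px 112 [[-70.6  95.5  -0.6]]
```

View pics/w7c.png

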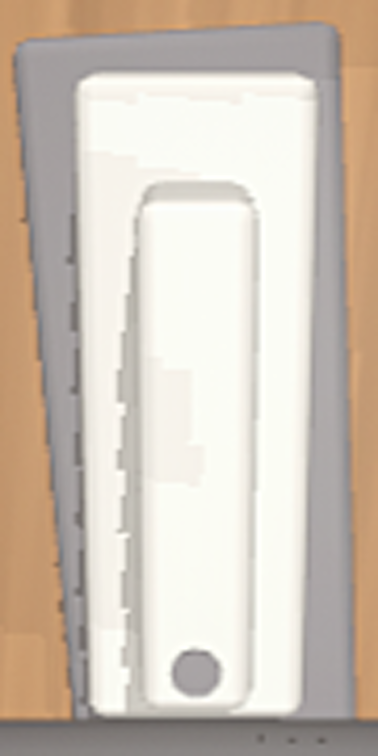

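Emit:
play_rows(
  deltas=[0,0,10,0.5,0,0,0,15,0,0,0,0,20,0,0,0,0,20,0,0,0,0,12,0,0,0,0,7,0,0,0,0,5,0,0,0,0,0,0,0,0,0,0,0,0,0,0,0,0,0],
)

```text
time_s: 19.2
tcp_pos: [0.4279, 0.2136, 0.0426]
ee_rot: [[-0.094, 0.001, -0.996], [0.996, 0.001, -0.094], [0.001, -1.0, -0.001]]
wrist_force: [0.0, 1.0, 0.2]
gripper_width: 1.002
```

Emit:
play_rows(
  deltas=[100,0,0,0,0,140,0,0,0,0,170,0,0,0,0,255,0,0,0,0,255,0,0,0,0,255,0,0,0,0,255,0,0,0,0,255,0,0,0,0,255,0,0,0,0,255,0,0,0,0],
)

```text
time_s: 20.2
tcp_pos: [0.4275, 0.2133, 0.042]
ee_rot: [[-0.094, -0.0, -0.996], [0.996, -0.0, -0.094], [-0.0, -1.0, 0.0]]
wrist_force: [0.3, 0.1, -0.2]
gripper_width: 0.251
```

Width 21.8 mm matches the grip. Lifting straight up.

Emit:
play_rows(
  deltas=[255,0,-3,0,0,255,0,-5,0,0,255,0,-8,0,0,255,0,-12,0,0,255,0,-18,0,0,255,0,-22,0,0,255,0,-22,0,0,255,0,-18,0,0,255,0,-10,0,0,255,0,0,0,0],
)

```text
time_s: 21.2
tcp_pos: [0.4281, 0.2139, 0.1617]
ee_rot: [[-0.094, 0.003, -0.996], [0.996, 0.003, -0.094], [0.002, -1.0, -0.003]]
wrist_force: [0.1, 0.4, -1.5]
gripper_width: 0.25
```

```bash
python3 - <<'E'
from h import *
c=eyes.capture("wrist"); s=r.sense(); print(s["tcp_pos"],s["time_s"],s["ee_rot"][0],s["wrist_force"],s["gripper_width"])
I=c["img"]; cv2.imwrite("pics/w8.png",I); crop(I,240,60,420,260,3,"pics/w8c.png")
C=cam(c,{"ee_rot":np.eye(3),"tcp_pos":np.zeros(3)}); H=cv2.cvtColor(I,cv2.COLOR_BGR2HSV)
M=((H[...,1]<40)&(H[...,2]>195)).astype(np.uint8)
def tl(E,y):
    o,d=ray(C,E); return (o+d*((y-o[1])/d[:,1])[:,None])*1000
L=[];Q=[]
for y in range(140,225,4):
    xs=np.nonzero(M[y,260:400])[0]+260; L.append([xs.min()-.5,y]);Q.append([xs.max()+.5,y])
for E in (L,Q):
    P=tl(E,.006);f=np.polyfit(P[:,0],P[:,2],1);print("head edge",f.round(4),np.degrees(f[0]).round(2),(P[:,2]-np.polyval(f,P[:,0])).std().round(2))
ys=np.nonzero(M[60:200,320])[0]+60; print("end",ys.min(),tl([[320,ys.min()-.5]],.006).round(1))
E
```

```text
[0.42738528 0.21332405 0.1603565 ] 21.25 [-9.36362506e-02  4.55679483e-04 -9.95606370e-01] [ 0.35146167 -0.61240528 -2.75969931] 0.25323360403507444
head edge [-2.30000e-03 -2.34783e+01] -0.13 0.17
head edge [1.40000e-03 2.27023e+01] 0.08 0.18
end 117 [[-70.3   6.   -3.1]]
```

View pics/w8c.png

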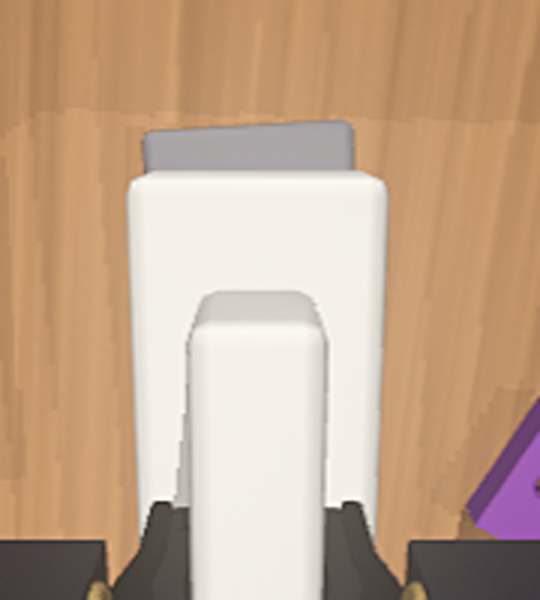

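Emit:
play_rows(
  deltas=[255,-10,-3,0.4,0,255,-20,-3,0.4,0,255,-27,-3,0.4,0,255,-27,-1,0.4,0,255,-27,0,0.4,0,255,-27,0,0.4,0,255,-27,0,0.4,0,255,-27,0,0.4,0,255,-27,0,0.4,0,255,-27,0,0.4,0],
)

```text
time_s: 22.25
tcp_pos: [0.4455, -0.0337, 0.1691]
ee_rot: [[-0.094, -0.003, -0.996], [0.996, -0.001, -0.094], [-0.0, -1.0, 0.003]]
wrist_force: [0.4, -0.3, -1.5]
gripper_width: 0.25
```

Emit:
play_rows(
  deltas=[255,-27,0,0.4,0,255,-27,0,0.4,0,255,-27,0,0.4,0,255,-27,0,0.4,0,255,-27,0,0.4,0,255,-22,0,0.4,0,255,-15,0,0.5,0,255,0,0,0,-0.11,255,0,0,0,-0.12,255,0,0,0,-0.106],
)

```text
time_s: 23.25
tcp_pos: [0.4585, -0.2041, 0.1687]
ee_rot: [[-0.42, -0.003, -0.907], [0.907, 0.001, -0.42], [0.002, -1.0, 0.003]]
wrist_force: [-0.9, 0.8, -1.1]
gripper_width: 0.247
```

Emit:
play_rows(
  deltas=[255,0,0,0,0,255,0,0,0,0,255,0,0,0,0,255,0,0,0,0,255,0,0,0,0,255,0,0,0,0,255,0,0,0,0,255,0,0,0,0,255,0,0,0,0,255,0,0,0,0],
)

```text
time_s: 24.25
tcp_pos: [0.4599, -0.2035, 0.1701]
ee_rot: [[-0.417, 0.0, -0.909], [0.909, 0.0, -0.417], [-0.0, -1.0, -0.0]]
wrist_force: [0.1, -0.5, -1.6]
gripper_width: 0.252
```

```bash
python3 - <<'E'
from h import *
c=eyes.capture("wrist"); s=r.sense(); print(s["tcp_pos"],s["time_s"],s["ee_rot"],s["wrist_force"],s["gripper_width"])
R=np.array(s["ee_rot"]); print("yaw",np.degrees(np.arctan2(-R[0,0],R[1,0])))
d=np.array([.4598,-.2033,.088])-s["tcp_pos"]; print("to go tool mm",(R.T@d*1000).round(2))
cv2.imwrite("pics/w9.png",c["img"]); c=eyes.capture("scene"); crop(c["img"],190,110,340,260,5,"pics/s9.png")
E
```

```text
[ 0.45986641 -0.20351313  0.17006153] 24.3 [[-4.16892836e-01  3.12560838e-05 -9.08955644e-01]
 [ 9.08955644e-01 -1.93793991e-05 -4.16892837e-01]
 [-3.06454517e-05 -9.99999999e-01 -2.03312611e-05]] [-0.53687036 -0.97394967 -1.80464387] 0.2506390074725557
yaw 24.638574069990895
to go tool mm [ 2.200e-01  8.206e+01 -3.000e-02]
```

View pics/w9.png

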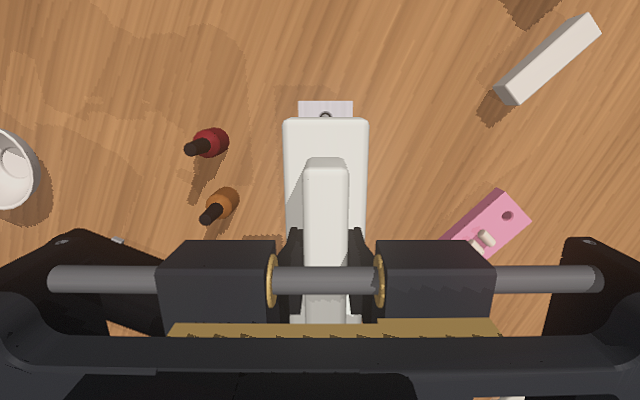

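View pics/s9.png

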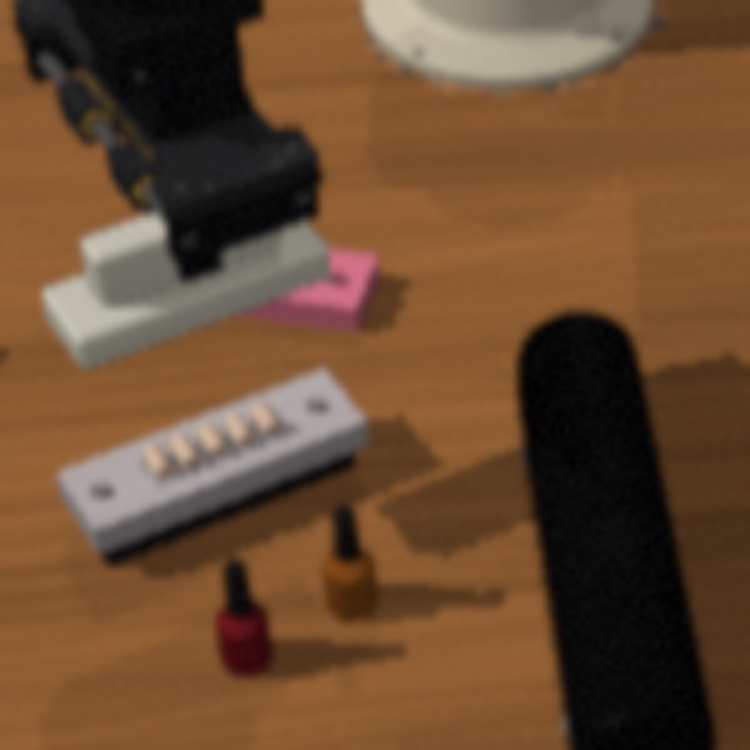

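The lamp hangs level over the plate, in line and centred: remaining offset about 0.2 mm in x, 0 in z. Lowering slowly, and stopping first about 2 cm above the tips.

Emit:
play_rows(
  deltas=[255,0.2,5,0,0,255,0,10,0,0,255,0,14,0,0,255,0,14,0,0,255,0,12,0,0,255,0,8,0,0,255,0,5,0,0,255,0,2,0,0,255,0,0,0,0,255,0,0,0,0],
)

```text
time_s: 25.35
tcp_pos: [0.4602, -0.2034, 0.1005]
ee_rot: [[-0.417, 0.001, -0.909], [0.909, -0.0, -0.417], [-0.001, -1.0, -0.001]]
wrist_force: [-1.1, 0.2, -2.7]
gripper_width: 0.251
```

Emit:
play_rows(
  deltas=[255,0,2,0,0,255,0,2,0,0,255,0,2,0,0,255,0,2,0,0,255,0,1.5,0,0,255,0,1,0,0,255,0,0,0,0,255,0,0,0,0,255,0,0,0,0,255,0,0,0,0],
)

```text
time_s: 26.35
tcp_pos: [0.4598, -0.2033, 0.0896]
ee_rot: [[-0.417, 0.0, -0.909], [0.909, -0.0, -0.417], [-0.0, -1.0, -0.0]]
wrist_force: [0.1, -0.2, -2.3]
gripper_width: 0.25
```

```bash
python3 - <<'E'
from h import *
c=eyes.capture("wrist"); s=r.sense(); print(s["tcp_pos"],s["time_s"],s["ee_rot"],s["wrist_force"],s["gripper_width"])
R=np.array(s["ee_rot"]); print("yaw",np.degrees(np.arctan2(-R[0,0],R[1,0])))
cv2.imwrite("pics/w10.png",c["img"]); c=eyes.capture("scene"); crop(c["img"],190,140,300,230,7,"pics/s10.png"); np.save("pics/s10.npy",c["img"])
c2=eyes.capture("top"); crop(c2["img"],350,160,470,270,6,"pics/t10.png")
E
```

```text
[ 0.45986211 -0.2033372   0.08963285] 26.4 [[-4.16910499e-01  2.31101054e-04 -9.08947514e-01]
 [ 9.08947535e-01 -3.15053872e-05 -4.16910516e-01]
 [-1.24985203e-04 -9.99999973e-01 -1.96923807e-04]] [ 0.18998897  0.1609244  -1.74853419] 0.2478289457890715
yaw 24.639687631979644
```

View pics/s10.png

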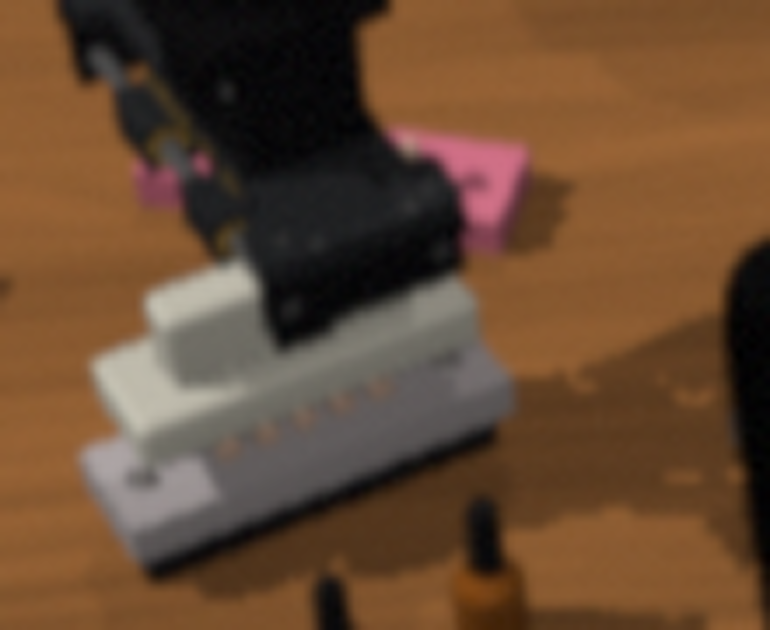

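View pics/w10.png

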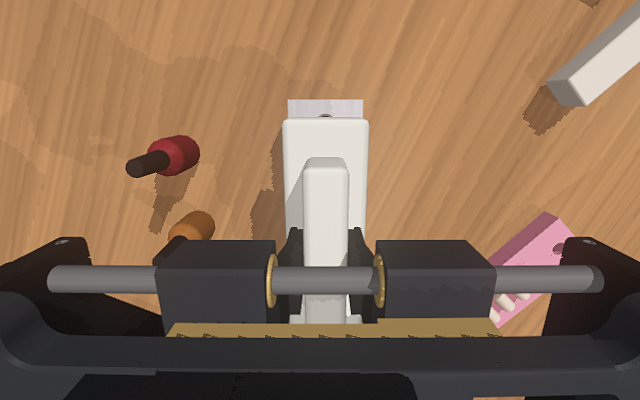

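View pics/t10.png

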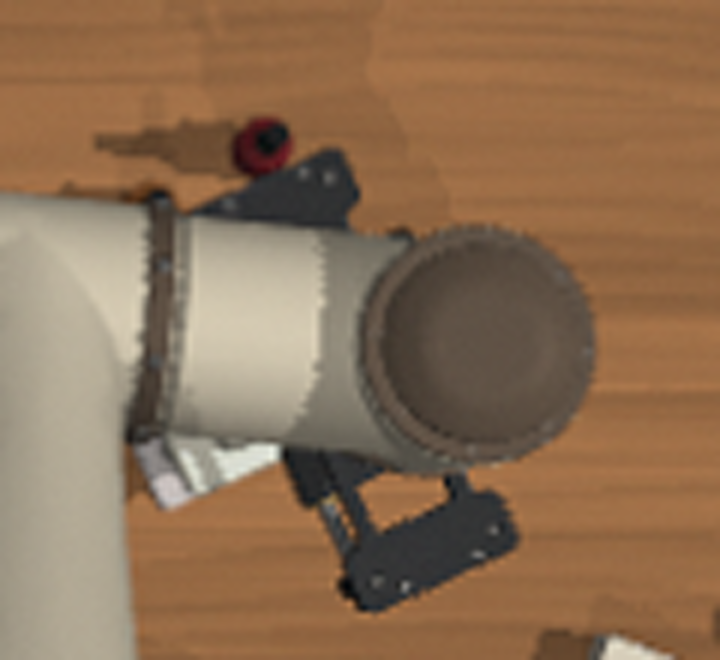

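```bash
python3 - <<'E'
from h import *
c=eyes.capture("scene"); C=cam(c); ax=np.array([.909,.417,0]); ay=np.array([-.417,.909,0]); o=np.array([.46,-.2035,0])
I=c["img"]
pts={}
for n,a,b,z in (("lamp bl",24,-70,.0596),("lamp br",24,70,.0596),("lamp tl-back",-24,-70,.0836),("plate top bl",25,-80,.038),("plate top br",25,80,.038),("plate bot bl",25,-80,.020)):
    p=proj(C,[o+ax*a/1e3+ay*b/1e3+[0,0,z]])[0]; q=(p-[190,140]+.5)*7-.5; print(n,q.round(0)); pts[n]=q
k=cv2.resize(I[140:230,190:300],None,fx=7,fy=7,interpolation=cv2.INTER_CUBIC)
for n,q in pts.items(): cv2.drawMarker(k,tuple(int(v) for v in q),(0,0,255),0,14,1)
cv2.imwrite("pics/s10m.png",k)
E
```

```text
lamp bl [150. 479.]
lamp br [487. 346.]
lamp tl-back [ 89. 356.]
plate top bl [134. 531.]
plate top br [515. 379.]
plate bot bl [140. 565.]
```

View pics/s10m.png

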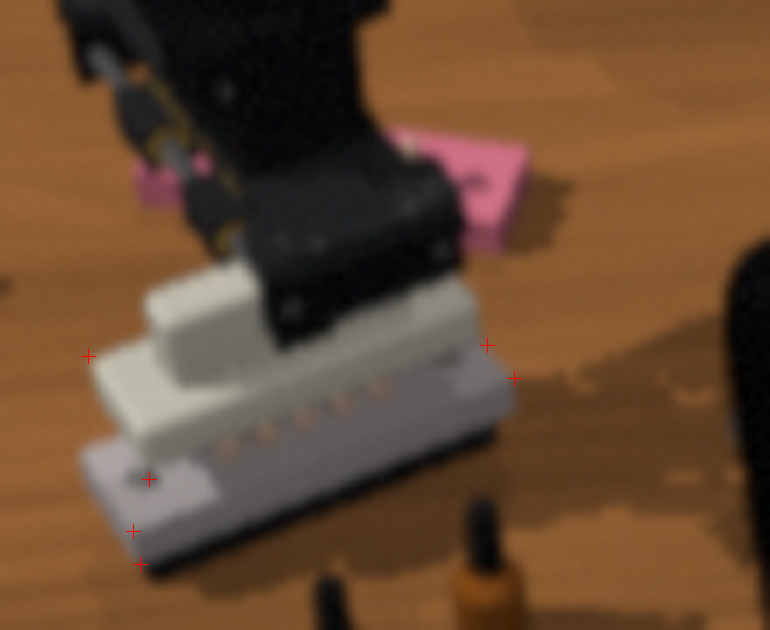

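```bash
python3 - <<'E'
from h import *
I=np.load("pics/s10.npy"); k=I[170:225,195:270]; k=cv2.convertScaleAbs(k,alpha=1.3)
cv2.imwrite("pics/s10z.png",cv2.resize(k,None,fx=10,fy=10,interpolation=cv2.INTER_CUBIC))
C=cam(eyes.capture("scene")); ax=np.array([.909,.417,0]); ay=np.array([-.417,.909,0]); o=np.array([.46,-.2035,0])
for n,a,b,z in (("lamp bl",24,-70,.0596),("lamp br",24,70,.0596),("lamp top front l",24,-70,.0836),("lamp tfr",24,70,.0836),("lamp tl-back",-24,-70,.0836),("lamp bot back l",-24,-70,.0596),("plate top bl",25,-80,.038),("plate top back l",-25,-80,.038),("plate top br",25,80,.038),("plate bot bl",25,-80,.020),("tip 1",10,-37,.048),("tip5",10,37,.048)):
    p=proj(C,[o+ax*a/1e3+ay*b/1e3+[0,0,z]])[0]; print(n,((p-[195,170]+.5)*10-.5).round(0))
E
```

```text
lamp bl [164. 385.]
lamp br [646. 194.]
lamp top front l [152. 318.]
lamp tfr [640. 128.]
lamp tl-back [ 77. 209.]
lamp bot back l [ 90. 275.]
plate top bl [141. 459.]
plate top back l [ 66. 345.]
plate top br [686. 241.]
plate bot bl [151. 507.]
tip 1 [265. 338.]
tip5 [516. 239.]
```

View pics/s10z.png

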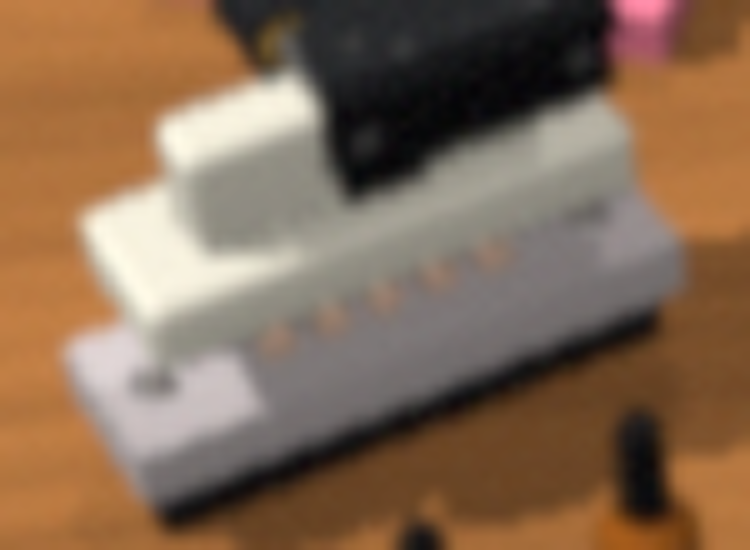

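```bash
python3 - <<'E'
from h import *
I=cv2.imread("pics/scene0.png"); C=cam(eyes.capture("scene")); 
th=np.radians(5.35); ax=np.array([np.cos(th),np.sin(th),0]); ay=np.array([-np.sin(th),np.cos(th),0]); o=np.array([.428,.2128,0])
k=cv2.resize(cv2.convertScaleAbs(I[160:210,345:420],alpha=1.3),None,fx=10,fy=10,interpolation=cv2.INTER_CUBIC)
for n,a,b,z in (("bl",24,-70,.012),("br",24,70,.012),("tfl",24,-70,.036),("tfr",24,70,.036),("tbl",-24,-70,.036)):
    p=proj(C,[o+ax*a/1e3+ay*b/1e3+[0,0,z]])[0]; q=((p-[345,160]+.5)*10-.5).round(0); print(n,q); cv2.drawMarker(k,tuple(int(v) for v in q),(0,0,255),0,14,1)
cv2.imwrite("pics/s0z.png",k)
E
```

```text
bl [138. 356.]
br [608. 286.]
tfl [144. 293.]
tfr [620. 223.]
tbl [ 97. 181.]
```

View pics/s0z.png

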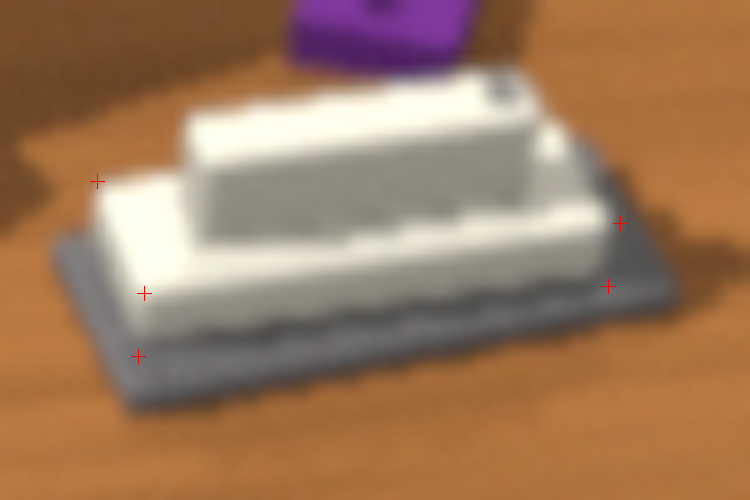

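The apparent lamp underside in the scene view matches how it looked resting on the pad. By TCP height (30 mm above the underside at the grasp), the underside is at about 59.6 mm, a gap of 11.6 mm. I'll trim down 1.5 mm.

Emit:
play_rows(
  deltas=[255,0,0.5,0,0,255,0,0.5,0,0,255,0,0.5,0,0,255,0,0,0,0,255,0,0,0,0,255,0,0,0,0,255,0,0,0,0,255,0,0,0,0,255,0,0,0,0,255,0,0,0,0],
)

```text
time_s: 27.65
tcp_pos: [0.4598, -0.2033, 0.0881]
ee_rot: [[-0.417, -0.0, -0.909], [0.909, -0.0, -0.417], [-0.0, -1.0, 0.0]]
wrist_force: [0.4, 0.0, -1.5]
gripper_width: 0.254
```

```bash
python3 - <<'E'
from h import *
c=eyes.capture("scene"); cv2.imwrite("pics/s11.png",c["img"]); s=r.sense(); print(s["tcp_pos"],s["time_s"],s["ee_rot"],s["wrist_force"],s["gripper_width"],s["joint_velocities"])
E
```

```text
[ 0.45977875 -0.20333067  0.08804125] 27.7 [[-4.16823049e-01  3.71780398e-06 -9.08987649e-01]
 [ 9.08987649e-01  2.89227956e-05 -4.16823049e-01]
 [ 2.47407976e-05 -1.00000000e+00 -1.54351257e-05]] [-1.08926816 -0.05058667 -1.68606682] 0.24979471210182827 [-2.37130041e-02  1.06076955e-02  1.86288038e-03 -6.75141809e-05
  5.28268590e-03  5.04490858e-02]
```

View pics/s11.png

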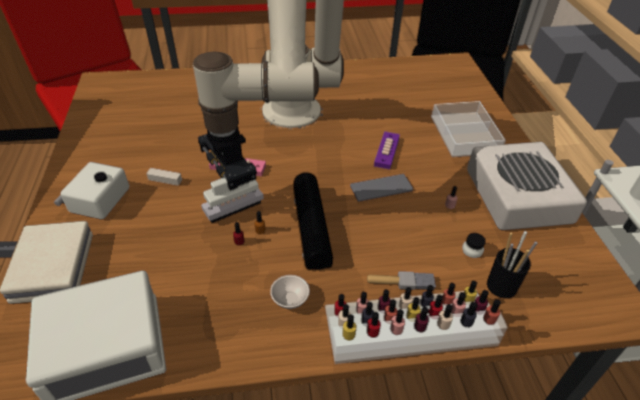

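The lamp sits over the plate at (232,200), still held and at rest. Bottles, dish, jar and decoys are where they started. Handing in.

```bash
python3 - <<'E'
from station import r
print(r.finish_job())
E
```

```text
the job is handed in; nothing more can be done
None
```

I put the grey plate on the base's two pins and let go. I then carried the lamp over the hand rest and handed the job in at about 28 s with the arm still holding it over the tips.

- **Plate:** I lowered it until the wrist force changed by about 7 N, within 0.2 mm of the height I expected for flush. Afterwards the wrist camera showed a pin in each hole, and the scene view showed the plate lying flat.
- **Lamp:** By arm readings it is level, in line with the row to about 0.1–0.2° and centred to about 1 mm. Its underside should be about 58 mm above the table, roughly 10 mm above the tips. The wrist force showed only the lamp's weight.
- **Surroundings:** The final view showed the bottles, dish, jar and the two coloured plates unmoved, and no contact with the hand rest showed in the forces.

**Checks that disagreed:**
- The first wrist-camera estimate of the pins was about 1 mm off what I saw through the hole, so I corrected it before lowering the plate.
- In the scene view the lamp's underside looked 8–10 mm higher than the arm heights say. It looked much the same while the lamp was on its pad, so I took it as the lamp's rounded lower edge and trusted the arm heights.

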